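# Unlock a soldering carrier and lift it level out of its dock

### The arm

A 7-joint arm with a two-finger parallel gripper is mounted at the origin on a cart in front of the work surface, level with it; the furniture and walls round the work are solid. World frame = base frame: x ahead of the robot, y to its left, z up, the work surface at z = 0. Lengths are in m, angles in rad, forces in N, time in s.
With the tool pointing down it reaches from about 0.375 to 0.925 m from the base axis. Payload 3.1 kg.
Tool frame: the origin (TCP) lies at the very end of the fingers, on their centre line; the grasp point (between the pads) lies 19 mm behind it (bot.tcp_to_grasp is the distance from the TCP to the grasp point, in m); z points along the fingers, y is the line along which they close (so a half turn about z gives the same grasp; the last joint's range is limited). The gripper opens to 85 mm and grips with 20 to 120 N. Pads are 22 mm wide; open, the fingers measure 114 mm over their backs; the gripper's body (76 mm by 85 mm) begins 54 mm behind the grasp point. The pads swing forward as they close: fully open they stand 13 mm farther back than shut.
Start: joints at [-1.314, 0.383, 0.044, 1.598, -0.018, 1.161, -0.05], TCP at [0.226, 0.61, 0.231] pointing down, gripper open.
Joint ranges: [-2.61, 2.61], [-0.41, 2.15], [-1.48, 1.57], [0, 2.5], [-1.57, 4.71], [0.05, 1.97], [-2.85, 2.85]. Speed limits (rad/s): [2.79, 2.79, 3.14, 3.14, 3.14, 3.14, 3.14].

### API

Orientations are given as a rotation vector (axis times angle).
In Python, from rig import bot gives the robot as it stands. The module is installed in compiled form; this text tells all that it offers.
- The arm moves only by the tool move_arm, never from a script. Its argument "plan" is one flat list of numbers, 7 for each row, row after row: the shift along the tool's x, y, z in mm, then the turn, a rotation vector about the tool's x, y, z in rad, then the closure, from -1 (fully open) to 1 (shut), so that 0 is half open. In form: [tx, ty, tz, rx, ry, rz, grip, tx, ty, tz, rx, ry, rz, grip, ...]. A call has 1 to 20 rows; each row is the pose to reach, as a shift and turn from the pose commanded when the call began, along the tool's axes at that moment; what a row does not reach only later rows make up. A row lasts 1/8 s, in which the tool goes at most 62.5 mm and 10.7 degrees, less where a joint would pass 70% of its speed; a pose out of reach is approached as far as the arm can. A call with a gripper value outside its range is refused whole. The fingers move at their own pace and stop on an object; the grip force is fixed at half the most. Time passes only in rows, so rows that repeat a pose let the fingers close. It gives the time, the measured TCP pose, the force, the opening and the grip force at its end, in the units of the state.
- bot.state(): the state, without advancing time (a new reading comes with each control period).
- bot.grab_frame(name): name is "scene" or "side" or "wrist"; returns (picture, depth): 384x512x3 uint8, red, green, blue; 384x512 float32, m along the optical axis (not along the pixel's ray), 0 where there is no reading.
- bot.get_calibration(name): a dict with "K" (3x3 intrinsics, pixels), "R" (3x3) and "t" (3): a world point X has camera coordinates R X + t. Camera axes: x right, y down, z forward; pixel columns grow to the right and rows downward; lengths in m; the calibration is good to about 2 mm. The wrist camera is an equidistant fisheye: a pixel r from the principal point sees the ray r / f radians off the axis. A picture is of the moment at which its call begins: read the wrist's pose just before it. get_calibration takes no time and is no camera call; for the wrist camera it gives the pose at the moment of the call.
- bot.hand_in(): hands the job in; it is judged then, once.
The state is a dict: "clock": time; "qpos": joint angles; "joint_velocities": joint speeds; "tau": joint torques, N m; "tcp_pos": TCP position; "ee_rot": TCP orientation; "ft_force": force on the tool from outside, world axes, zero at the start; "wrist_torque": the same for the moment, N m; "width": finger opening in m; "grasp_force": force on a finger pad.
Only numpy, scipy, OpenCV 4.12 (cv2) and the standard library are available. Lean on these libraries where they do the work, as an engineer would, in place of code of your own. Each camera call takes 0.05 s, during which the arm holds its last target. There are 200 camera calls.

### The job

The brown soldering carrier is locked in its grey dock by two geared red catches: slide the catch with the black upright grip outwards, away from the carrier, until it is fully open. Then lift the carrier straight up out of the dock, keeping it level because its parts are not soldered yet, and hold it level and still above the dock, with its underside at least 10 cm above the bench, for about two seconds so that its underside can be inspected; finish while still holding it there. Leave the catches open and do not disturb the flux pot, the side cutters or the tape roll.

Things in the scene. Friction and masses are not known exactly. Their poses are not given: they have to be found in the camera images.
- carrier_dock: Fixed grey dock plate on the bench, 88 x 236 x 8 mm, long side along its y axis, z up; origin at the centre of its underside. The carrier lies in its middle; a red catch slides along y at each end. Beside the middle 60 mm of the carrier's long sides there is only the 8 mm plate, so fingers fit down there.
- catch (a joint): Slide of the catch at the dock's +y end (the one with the grip), m: 0 locked, 0.024 the open stop; grows as the catch moves along the dock's +y, away from the carrier. Stays where it is left (friction about 3 N). The catch at the other end has no grip: geared to this one by a pinion, it moves outwards by the same amount.
- catch_grip (a point): Centre of the top of the black upright grip on the catch, 60.5 mm above the bench; moves with it. The grip is 15 mm wide along the dock's x, 18 mm long along its y, 26 mm high, and stands on the red tongue plate (top 34.5 mm above the bench). Locked, it lies 71 mm from the dock's centre along the dock's +y.
- board_carrier: Loose brown soldering carrier with a circuit board in its pocket, 0.11 to 0.22 kg, 58 x 95 mm, solid body 16 mm high (pins and parts on top reach 24 mm); long side along its y axis, z up; origin at the centre of its underside. In the dock its rim is 30 mm above the bench, axes parallel to the dock's. Grasp across the 58 mm width at mid-length.
- flux_pot: Bystander: white pot with a teal lid, 53 mm diameter, 35 mm high; origin at the centre of its underside.
- side_cutters: Bystander: side cutters with red handles lying flat, 44 x 108 x 13 mm; origin at the centre of the underside.
- tape_roll: Bystander: roll of black tape lying flat, 58 x 56 x 19 mm; origin at the centre of the underside.
- nest (a point): Centre of the nest where the carrier's underside rests, 14 mm above the bench on two black rests. Steel dowels (7 mm diameter, tops 24 mm above the bench) surround the carrier with about 2 mm play; from this point, in the dock's axes: four at x = +-34.5, y = +-36 mm and four at x = +-21, y = +-53 mm.
- catch_tongue (a point): Middle of the inner edge of the gripped catch's red tongue, top face, 34.5 mm above the bench; moves with the catch. The tongue is 24 mm wide and 4 mm thick. Locked, both tongues reach 7 to 8 mm over the carrier's ends and stop it from being lifted; they are clear of the carrier from a slide of about 0.010.
There are look-alikes about, which are no part of the job. What is shaped like the board_carrier but yellow is not meant.

How it is judged:
By the outcome, as a careful person would: the job done as asked, in the order asked, and still so for the second after the job is handed in, while the arm keeps its last pose, push and grip.
It also fails if it takes over 48 s, if anything falls off the work surface, if the arm or the gripper's body presses on something with over 40 N, if the wrist force passes 120 N, or if a joint passes its speed limit or range.

## Working session

There is one attempt and no reset: what is moved stays moved. The work goes in short steps, Python scripts to look and compute and a tool call to move; the robot and the scene stay as the last step left them, time stands still between calls to the robot, and variables do not carry over. Pictures are saved under pics/ and viewed, at most 10 in all, crops included, and the job is handed in when it is done.

Besides the shell and the picture viewer there is one more tool, called after ">>>" as name(argument=value, ...), one argument or row to a line, values as JSON. move_arm: Moves the arm, as the interface text tells. Its arguments: {"type":"object","properties":{"plan":{"type":"array","items":{"type":"number"}}},"required":["plan"]}

```bash
mkdir -p pics; cat > h.py <<'E'
import numpy as np, cv2
from rig import bot
def grab(n):
    c=bot.get_calibration(n); im,d=bot.grab_frame(n); np.savez(f'{n}.npz',im=im,d=d,**{k:np.array(c[k]) for k in 'KRt'}); return im,d
def pt(n,u,v):
    f=np.load(f'{n}.npz'); K,R,t,d=f['K'],f['R'],f['t'],f['d']
    w=d[v-1:v+2,u-1:u+2]; z=np.median(w[w>0]) if (w>0).any() else np.nan
    r=ray(n,u,v)[1]; return R.T@(np.array(cam(n,u,v))*z-t)
def cam(n,u,v):
    f=np.load(f'{n}.npz'); K=f['K']; a=np.array([(u-K[0,2])/K[0,0],(v-K[1,2])/K[1,1]])
    if n.startswith('wrist'):
        r=np.hypot(*a); a=a*(np.tan(r)/r if r>1e-6 else 1)
    return [a[0],a[1],1.]
def ray(n,u,v):
    f=np.load(f'{n}.npz'); R,t=f['R'],f['t']; return -R.T@t, R.T@np.array(cam(n,u,v))
def tri(a,b):
    (p,r),(q,s)=ray(*a),ray(*b)
    k=np.linalg.lstsq(np.c_[r,-s],q-p,rcond=None)[0]; A,B=p+r*k[0],q+s*k[1]; return (A+B)/2,np.linalg.norm(A-B)
def onz(n,u,v,z):
    p,r=ray(n,u,v); return p+r*(z-p[2])/r[2]
E
python3 - <<'E'
from h import *
s=bot.state();print(s)
a,_=grab('scene');b,_=grab('side')
w,_=grab('wrist')
cv2.imwrite('pics/a.png',cv2.resize(a[:,:,::-1],(800,600)));cv2.imwrite('pics/b.png',cv2.resize(b[:,:,::-1],(800,600)))
E
```

```text
{'clock': 0.0, 'qpos': array([-1.3137819 ,  0.38383408,  0.04380939,  1.59958744, -0.0179203 ,
        1.16119244, -0.0498652 ]), 'joint_velocities': array([ 2.72865707e-04,  2.93394891e-03,  1.21345707e-03, -3.07166582e-04,
        7.39469072e-05,  5.96243122e-04,  1.07966700e-03]), 'tau': array([-3.15502148e-04, -4.33456814e+01,  1.02429394e+00, -2.49516821e+01,
        1.05215883e-02,  1.12628873e-02,  3.89372161e-06]), 'tcp_pos': array([0.22547724, 0.60862905, 0.22988112]), 'ee_rot': array([-0.55416019, -3.09197075,  0.00409253]), 'ft_force': array([0.54707682, 0.33710687, 0.21114543]), 'wrist_torque': array([-0.03087777, -0.02650092,  0.01109711]), 'grasp_force': 0.0, 'width': 0.08533108965714278}
```

View pics/a.png

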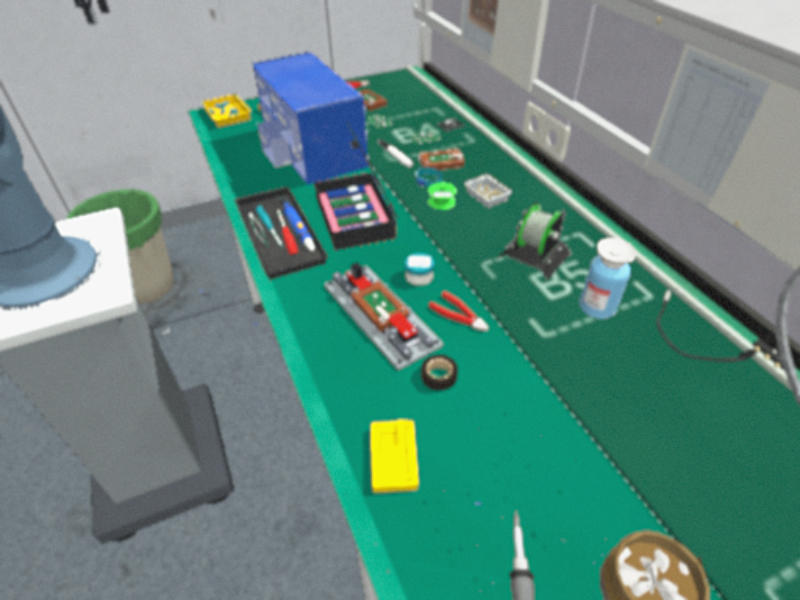

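View pics/b.png

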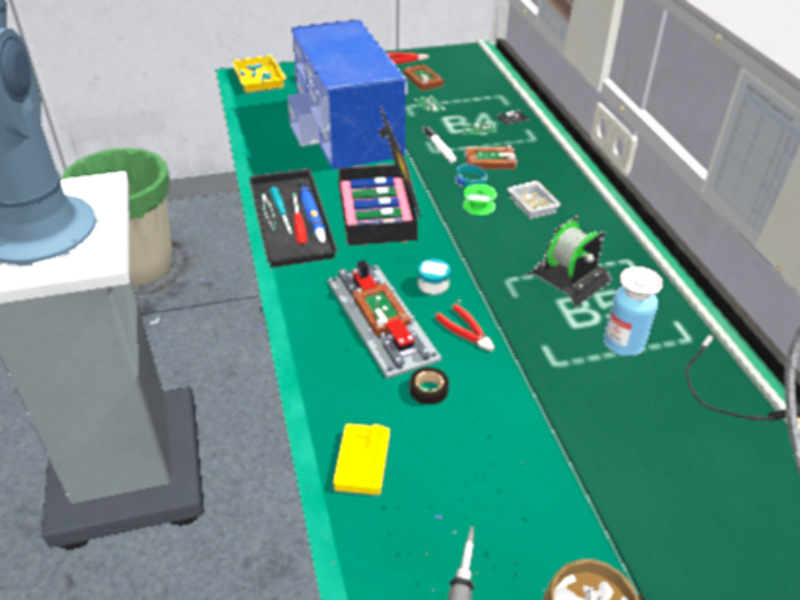

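The dock is around (380,315) in the scene view and (385,315) in the side view, with the black grip at its far end near (355,270). I'll take enlarged crops next.

```bash
python3 - <<'E'
from h import *
out=[]
for n,(x,y) in (('scene',(200,160)),('side',(200,160))):
    f=np.load(n+'.npz'); out.append(cv2.resize(f['im'][y:y+85,x:x+120,::-1],None,fx=6.6,fy=6.6,interpolation=cv2.INTER_CUBIC)[:560])
    k=.64
    print(n,-f['R'].T@f['t'],[ (p,pt(n,*p).round(3)) for p in [(244,195),(227,173),(250,185)]])
cv2.imwrite('pics/c.png',out[0]);cv2.imwrite('pics/d.png',out[1]);print(out[0].shape)
E
```

```text
scene [ 0.30606076 -0.98491589  0.66043683] [((244, 195), array([ 0.537, -0.383,  0.028])), ((227, 173), array([ 0.518, -0.315,  0.057])), ((250, 185), array([ 0.578, -0.327,  0.   ]))]
side [ 0.32880363 -1.23329064  0.82043329] [((244, 195), array([ 0.537, -0.378,  0.028])), ((227, 173), array([ 0.514, -0.296,  0.035])), ((250, 185), array([ 0.561, -0.345,  0.027]))]
(560, 792, 3)
```

View pics/c.png

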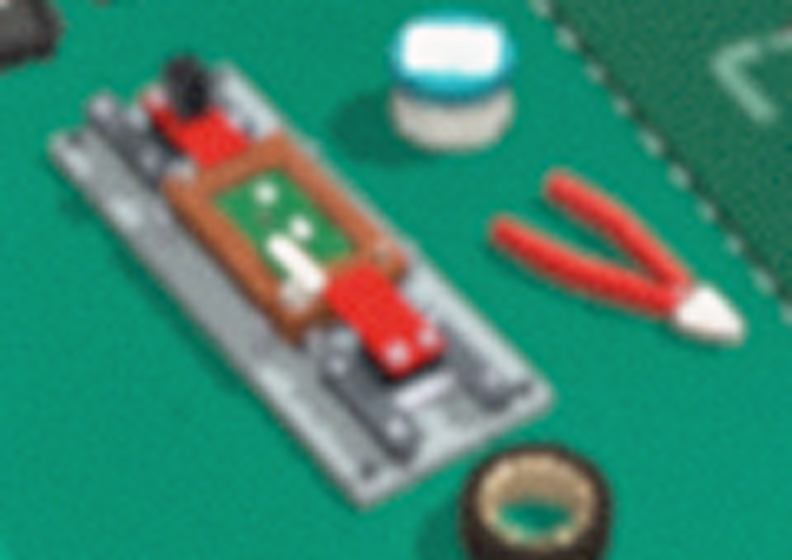

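View pics/d.png

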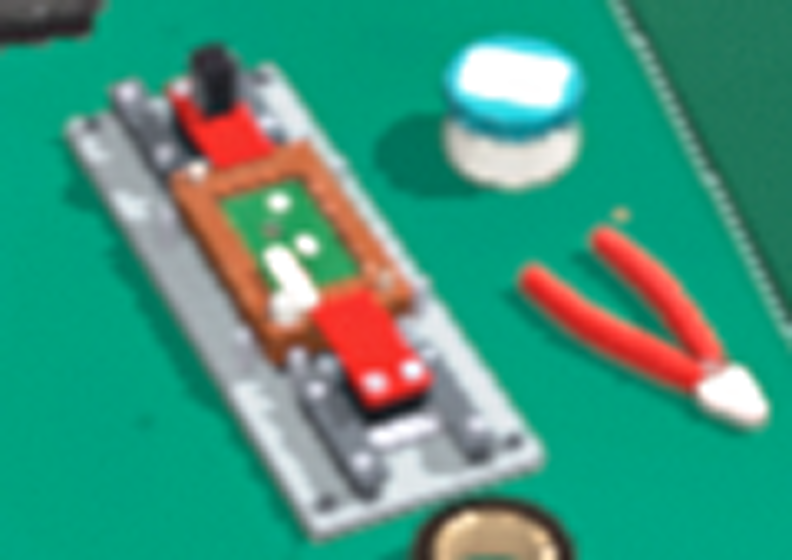

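The crops show the dock corners clearly. In the scene crop they are (52,140), (365,500), (550,395) and (225,68), and the grip top is (188,66). In the side crop they are (72,126), (315,532), (543,460) and (270,70), and the grip top is (213,53).

```bash
python3 - <<'E'
from h import *
A=[(52,136),(365,498),(550,392),(225,66),(188,66),(345,278),(170,180)];B=[(72,124),(315,530),(543,458),(270,68),(213,53),(330,300),(178,182)]
g=lambda p:(200+(p[0]+.5)/6.6-.5,160+(p[1]+.5)/6.6-.5)
P=[]
for a,b in zip(A,B):
    p,e=tri(('scene',*g(a)),('side',*g(b))); print(p.round(4),round(e,4)); P.append(p)
c=[(onz('scene',*g(a),.008)+onz('side',*g(b),.008))/2 for a,b in zip(A[:4],B[:4])]
print(np.array(c).round(4),np.mean(c,0)); 
d=(c[0]+c[3]-c[1]-c[2])/2; print(d,np.linalg.norm(d),np.degrees(np.arctan2(d[1],d[0])),np.linalg.norm(c[0]-c[3]))
from scipy.spatial.transform import Rotation as R
print(R.from_rotvec(bot.state()['ee_rot']).as_matrix().round(3))
E
```

```text
[ 0.4832 -0.2231 -0.0329] 0.004
[ 5.159e-01 -4.961e-01 -5.000e-04] 0.0018
[ 0.6071 -0.4694 -0.0139] 0.0036
[ 0.5609 -0.245  -0.0022] 0.003
[ 0.5252 -0.3032  0.0567] 0.001
[ 0.5387 -0.4285  0.042 ] 0.0032
[ 0.508  -0.3165  0.0093] 0.0039
[[ 0.4743 -0.2698  0.008 ]
 [ 0.5137 -0.5031  0.008 ]
 [ 0.5986 -0.4879  0.008 ]
 [ 0.5576 -0.2569  0.008 ]] [ 0.53602381 -0.37939469  0.008     ]
[-0.04020703  0.23215807  0.        ] 0.2356140347414172 99.82548894534803 0.08427628196640032
[[-0.938  0.347 -0.001]
 [ 0.347  0.938 -0.002]
 [-0.    -0.002 -1.   ]]
```

Triangulation puts the dock centre near (0.536, -0.379) with +y heading 99.8°. Sizes agree: 236 × 84 mm, and the grip top is about 57 mm high. Next I'll check the obstacles on the route.

```bash
python3 - <<'E'
from h import *
H=np.zeros((16,13))
for n in('scene','side'):
    f=np.load(n+'.npz');K=f['K'];v,u=np.mgrid[:384,:512];d=f['d'];m=d>0
    X=np.stack([(u-K[0,2])/K[0,0]*d,(v-K[1,2])/K[1,1]*d,d],-1)[m]; X=(X-f['t'])@f['R']
    i=np.round((X[:,1]+.6)/.1).astype(int);j=np.round((X[:,0]+.1)/.1).astype(int)
    ok=(i>=0)&(i<16)&(j>=0)&(j<13)&(X[:,2]<1); np.maximum.at(H,(i[ok],j[ok]),X[ok,2])
print('x from -.1 to 1.1; rows y from -.6');
for k in range(16): print(round(-.6+.1*k,1),H[k].round(2))
e=np.array([.985,.170]);yv=np.array([-.170,.985]);c=np.array([.536,-.379])
for p in [(289,176),(280,187),(296,200),(277,239)]:
    q=pt('scene',*p);print(p,q.round(3),((q[:2]-c)@e).round(3),((q[:2]-c)@yv).round(3))
E
```

```text
x from -.1 to 1.1; rows y from -.6
-0.6 [0.   0.   0.   0.   0.   0.03 0.03 0.02 0.01 0.01 0.09 0.41 0.36]
-0.5 [0.   0.   0.   0.   0.   0.01 0.04 0.04 0.02 0.09 0.13 0.41 0.41]
-0.4 [0.   0.   0.   0.   0.   0.   0.04 0.04 0.02 0.1  0.11 0.41 0.41]
-0.3 [0.   0.   0.   0.   0.   0.   0.06 0.04 0.04 0.1  0.1  0.41 0.41]
-0.2 [0.   0.   0.   0.   0.   0.02 0.05 0.17 0.07 0.04 0.03 0.4  0.38]
-0.1 [0.02 0.33 0.33 0.   0.   0.02 0.05 0.17 0.1  0.04 0.02 0.37 0.36]
0.0 [0.03 0.34 0.39 0.   0.   0.02 0.05 0.17 0.11 0.02 0.03 0.34 0.34]
0.1 [0.   0.01 0.02 0.   0.   0.02 0.17 0.18 0.18 0.02 0.02 0.32 0.31]
0.2 [0.   0.   0.   0.   0.   0.01 0.17 0.17 0.17 0.02 0.01 0.29 0.29]
0.3 [0.   0.   0.   0.   0.   0.01 0.17 0.17 0.17 0.02 0.01 0.27 0.27]
0.4 [0.   0.   0.   0.   0.   0.03 0.18 0.18 0.18 0.03 0.02 0.18 0.24]
0.5 [0.   0.   0.   0.31 0.   0.03 0.03 0.   0.   0.02 0.01 0.21 0.22]
0.6 [0.   0.   0.   0.3  0.27 0.03 0.03 0.   0.   0.01 0.01 0.18 0.18]
0.7 [0.   0.   0.   0.28 0.27 0.   0.   0.   0.   0.   0.   0.   0.  ]
0.8 [0. 0. 0. 0. 0. 0. 0. 0. 0. 0. 0. 0. 0.]
0.9 [0. 0. 0. 0. 0. 0. 0. 0. 0. 0. 0. 0. 0.]
(289, 176) [ 0.694 -0.341  0.001] 0.162 0.011
(280, 187) [ 0.649 -0.372  0.002] 0.112 -0.012
(296, 200) [ 0.664 -0.436  0.003] 0.116 -0.078
(277, 239) [ 0.559 -0.531  0.002] -0.003 -0.153
```

The route clears the box (top 0.18 m) and the lid (0.17 m). Moving above the grip at about 0.23 m.

>>> move_arm(
  plan=[-598, -757, -20, 0, 0, 1.045, -1, -598, -757, -20, 0, 0, 1.045, -1, -598, -757, -20, 0, 0, 1.045, -1, -598, -757, -20, 0, 0, 1.045, -1, -598, -757, -20, 0, 0, 1.045, -1, -598, -757, -20, 0, 0, 1.045, -1, -598, -757, -20, 0, 0, 1.045, -1, -598, -757, -20, 0, 0, 1.045, -1, -598, -757, -20, 0, 0, 1.045, -1, -598, -757, -20, 0, 0, 1.045, -1, -598, -757, -20, 0, 0, 1.045, -1, -598, -757, -20, 0, 0, 1.045, -1, -598, -757, -20, 0, 0, 1.045, -1, -598, -757, -20, 0, 0, 1.045, -1, -598, -757, -20, 0, 0, 1.045, -1, -598, -757, -20, 0, 0, 1.045, -1, -598, -757, -20, 0, 0, 1.045, -1, -598, -757, -20, 0, 0, 1.045, -1, -598, -757, -20, 0, 0, 1.045, -1, -598, -757, -20, 0, 0, 1.045, -1],
)

```text
clock: 2.65
tcp_pos: [0.5239, -0.3064, 0.2513]
ee_rot: [-2.02, -2.405, -0.002]
ft_force: [-0.2, -0.0, 0.5]
width: 0.0855
grasp_force: 0.0
```

```bash
python3 - <<'E'
from h import *
from scipy.spatial.transform import Rotation as R
s=bot.state();print(s['clock'],s['tcp_pos'],R.from_rotvec(s['ee_rot']).as_matrix().round(3),s['qpos'].round(2))
w,_=grab('wrist');cv2.imwrite('pics/w1.png',cv2.resize(w[:,:,::-1],(800,600),interpolation=cv2.INTER_CUBIC))
f=np.load('wrist.npz');print(f['K'],-f['R'].T@f['t'])
E
```

```text
2.65 [ 0.52394732 -0.30635979  0.25132246] [[-0.173  0.985  0.001]
 [ 0.985  0.173  0.001]
 [ 0.001  0.001 -1.   ]] [-0.3   0.42  0.98  1.72 -0.37  1.21  0.95]
[[297.31863964   0.         253.88531643]
 [  0.         297.31863964 190.03812659]
 [  0.           0.           1.        ]] [ 0.51039656 -0.23230829  0.39458368]
```

View pics/w1.png

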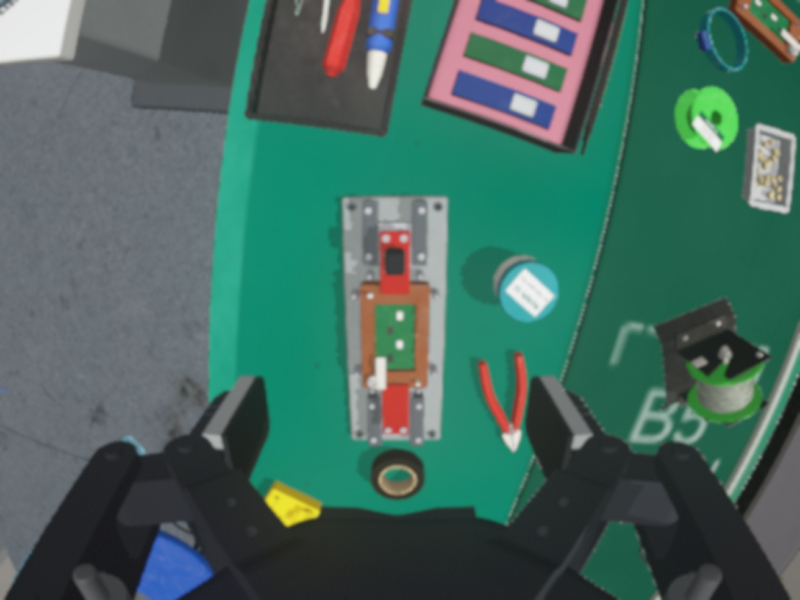

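The wrist view is aligned with the dock: corners at (342,197), (447,196), (441,440) and (352,440), grip top about (395,261), carrier (361–429, 284–386). The pot, cutters and tape roll all stay clear of the fingers.

```bash
python3 - <<'E'
from h import *
g=lambda p:((p[0]+.5)*.64-.5,(p[1]+.5)*.64-.5)
c=np.array([onz('wrist',*g(p),.008) for p in [(342,197),(447,196),(441,440),(352,440)]]);print(c.round(4),c.mean(0))
d=(c[0]+c[1]-c[2]-c[3])/2;print(np.linalg.norm(d),np.degrees(np.arctan2(d[1],d[0])),np.linalg.norm(c[0]-c[1]),np.linalg.norm(c[2]-c[3]))
print('grip',onz('wrist',*g((395,261)),.0605), pt('wrist',252,167))
q=np.array([onz('wrist',*g(p),.030) for p in [(361,284),(429,284),(426,386),(361,386)]]);print('carrier',q.round(4),q.mean(0))
print('tri grip',tri(('wrist',*g((395,261))),('side',200+213/6.6,160+53/6.6)),tri(('wrist',*g((361,284))),('side',200+178/6.6,160+178/6.6)))
print('pot',onz('wrist',*g((528,292)),.035),'depth pot',pt('wrist',338,187),'carrier',pt('wrist',252,178))
m=bot.state()['tcp_pos'];f=np.load('wrist.npz');print(f['R'].round(3))
E
```

```text
[[ 0.4714 -0.2715  0.008 ]
 [ 0.5573 -0.2557  0.008 ]
 [ 0.6007 -0.4893  0.008 ]
 [ 0.513  -0.5046  0.008 ]] [ 0.53561581 -0.38031414  0.008     ]
0.2371719428644072 100.3135999689107 0.08734921587975523 0.08904196680022061
grip [ 0.52242722 -0.30647455  0.0605    ] [ 0.52174155 -0.30668676  0.06082834]
carrier [[ 0.4995 -0.3369  0.03  ]
 [ 0.5541 -0.3274  0.03  ]
 [ 0.5698 -0.4196  0.03  ]
 [ 0.5131 -0.4295  0.03  ]] [ 0.53414463 -0.37835086  0.03      ]
tri grip (array([ 0.52382811, -0.30724803,  0.05801649]), np.float64(0.002653586100606332)) (array([ 0.50168142, -0.33818172,  0.02700598]), np.float64(0.004657617823291143))
pot [ 0.63637391 -0.31830634  0.035     ] depth pot [ 0.63682733 -0.31863802  0.03500103] carrier [ 0.52503503 -0.32638433  0.03482678]
[[ 0.985  0.172  0.002]
 [ 0.164 -0.941  0.295]
 [ 0.052 -0.29  -0.956]]
```

Grip measured at (0.5225, -0.307, 0.060), nearly under the TCP. Descending half open, then closing.

>>> move_arm(
  plan=[-2, -1, 60, 0, 0, 0, 0, -2, -1, 120, 0, 0, 0, 0, -2, -1, 165, 0, 0, 0, 0, -2, -1, 190, 0, 0, 0, 0, -2, -1, 205, 0, 0, 0, 0, -2, -1, 212, 0, 0, 0, 0, -2, -1, 212, 0, 0, 0, 0, -2, -1, 212, 0, 0, 0, 1, -2, -1, 212, 0, 0, 0, 1, -2, -1, 212, 0, 0, 0, 1, -2, -1, 212, 0, 0, 0, 1, -2, -1, 212, 0, 0, 0, 1],
)

```text
clock: 4.2
tcp_pos: [0.523, -0.3109, 0.0407]
ee_rot: [2.023, 2.403, 0.0]
ft_force: [-2.5, 1.4, 6.6]
width: 0.0135
grasp_force: 59.5
```

The grip is held (width 13.5 mm, 59.5 N). Sliding it outwards.

>>> move_arm(
  plan=[4, 0, 0, 0, 0, 0, 1, 8, 0, 0, 0, 0, 0, 1, 12, 0, 0, 0, 0, 0, 1, 16, 0, 0, 0, 0, 0, 1, 20, 0, 0, 0, 0, 0, 1, 23, 0, 0, 0, 0, 0, 1, 25, 0, 0, 0, 0, 0, 1, 25, 0, 0, 0, 0, 0, 1, 25, 0, 0, 0, 0, 0, 1],
)

```text
clock: 5.32
tcp_pos: [0.5191, -0.2883, 0.0406]
ee_rot: [2.022, 2.399, -0.003]
ft_force: [-1.5, -4.4, 5.7]
width: 0.0136
grasp_force: 59.4
```

>>> move_arm(
  plan=[2, 0, 0, 0, 0, 0, 1, 4, 0, 0, 0, 0, 0, 1, 5, 0, 0, 0, 0, 0, 1, 5, 0, 0, 0, 0, 0, 1],
)

```text
clock: 5.82
tcp_pos: [0.519, -0.2883, 0.0407]
ee_rot: [2.018, 2.39, -0.011]
ft_force: [2.5, -13.8, -4.2]
width: 0.0135
grasp_force: 58.6
```

It's at the stop: force rose to 14 N with no further travel. I'll relax the push, release and lift.

>>> move_arm(
  plan=[-3, 0, 0, 0, 0, 0, 1, -3, 0, 0, 0, 0, 0, 0, -3, 0, 0, 0, 0, 0, 0, -3, 0, 0, 0, 0, 0, 0, -3, 0, -30, 0, 0, 0, 0, -3, 0, -80, 0, 0, 0, -1, -30, 0, -120, 0, 0, 0, -1, -80, 0, -140, 0, 0, 0, -1, -95, 0, -140, 0, 0, 0, -1, -95, 0, -140, 0, 0, 0, -1, -95, 0, -140, 0, 0, 0, -1],
)

```text
clock: 7.2
tcp_pos: [0.5338, -0.3715, 0.1774]
ee_rot: [-2.019, -2.402, -0.002]
ft_force: [0.1, 0.2, -0.3]
width: 0.0853
grasp_force: 0.0
```

```bash
python3 - <<'E'
from h import *
from scipy.spatial.transform import Rotation as R
s=bot.state();print(s['clock'],s['tcp_pos'],R.from_rotvec(s['ee_rot']).as_matrix().round(3),s['width'],s['ft_force'])
w,_=grab('wrist');cv2.imwrite('pics/w2.png',cv2.resize(w[:,:,::-1],(800,600),interpolation=cv2.INTER_CUBIC))
E
```

```text
7.2 [ 0.53378079 -0.37153034  0.17738883] [[-0.172  0.985 -0.002]
 [ 0.985  0.172  0.004]
 [ 0.004 -0.002 -1.   ]] 0.08533572322931107 [ 0.1466711   0.18278148 -0.31091531]
```

View pics/w2.png

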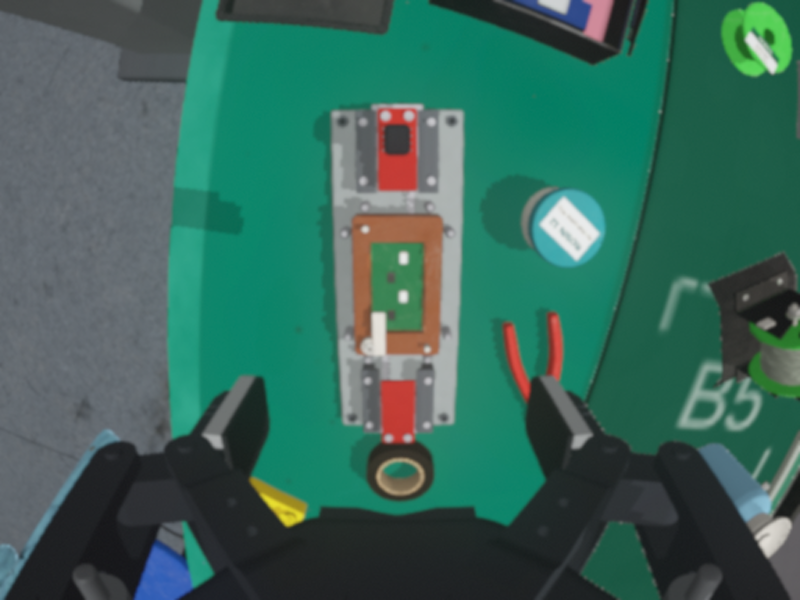

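Both catches are clear of the carrier. Gripped tongue spans (378–417, 108–190), other tongue top edge at y≈380, carrier at (354–442, 216) to (354–440, 354).

```bash
python3 - <<'E'
from h import *
g=lambda p:((p[0]+.5)*.64-.5,(p[1]+.5)*.64-.5)
q=np.array([onz('wrist',*g(p),.030) for p in [(353,216),(442,216),(439,354),(355,354)]]);c=q.mean(0)
d=(q[0]+q[1]-q[2]-q[3])/2;print(q.round(4),c.round(4),np.linalg.norm(d),np.degrees(np.arctan2(d[1],d[0])),np.linalg.norm(q[0]-q[1]))
k=np.array([onz('wrist',*g(p),.008) for p in [(332,110),(463,111),(454,424),(344,424)]]);e=(k[0]+k[1]-k[2]-k[3])/2;print('dock',k.mean(0).round(4),np.linalg.norm(e),np.degrees(np.arctan2(e[1],e[0])))
yv=np.array([-.175,.985]);xv=np.array([.985,.175])
print('inner edge',(onz('wrist',*g((397,190)),.0345)[:2]-k.mean(0)[:2])@yv,'other',(onz('wrist',*g((397,381)),.0345)[:2]-k.mean(0)[:2])@yv,'grip',(onz('wrist',*g((397,139)),.0605)[:2]-k.mean(0)[:2])@yv)
print('rim depth heights',pt('wrist',228,180),pt('wrist',278,180))
s=bot.state()['tcp_pos'][:2]; print('shift x,y mm',(c[:2]-s)@yv*1e3,(c[:2]-s)@xv*1e3)
print('cutter',(onz('wrist',*g((505,325)),.013)[:2]-c[:2])@xv)
E
```

```text
[[ 0.4992 -0.3375  0.03  ]
 [ 0.5544 -0.3278  0.03  ]
 [ 0.571  -0.4205  0.03  ]
 [ 0.5143 -0.4304  0.03  ]] [ 0.5347 -0.3791  0.03  ] 0.0941450914464754 99.69854958639486 0.056011260500146244
dock [ 0.5357 -0.3799  0.008 ] 0.23473711742873743 100.20056573627916
inner edge 0.06463170711393072 other -0.06450218144147273 grip 0.09496641099496451
rim depth heights [ 0.50798112 -0.37919807  0.03066933] [ 0.55781698 -0.37039328  0.03105438]
shift x,y mm -7.65370457538927 -0.6133596243490355
cutter 0.0774858465213295
```

The grip sits at 95 mm, so the slide is the full 24 mm. Descending onto the carrier, fully open.

>>> move_arm(
  plan=[-8, 0, 50, 0, 0, 0, -1, -8, 0, 100, 0, 0, 0, -1, -8, 0, 135, 0, 0, 0, -1, -8, 0, 155, 0, 0, 0, -1, -8, 0, 163, 0, 0, 0, -1, -8, 0, 167, 0, 0, 0, -1, -8, 0, 167, 0, 0, 0, -1, -8, 0, 167, 0, 0, 0, -1],
)

```text
clock: 8.25
tcp_pos: [0.5361, -0.3829, 0.0136]
ee_rot: [2.022, 2.401, 0.001]
ft_force: [1.0, -0.1, 0.3]
width: 0.0856
grasp_force: 0.0
```

>>> move_arm(
  plan=[4, -1, 4, 0, 0, 0, -1, 4, -1, 4, 0, 0, 0, -1, 4, -1, 4, 0, 0, 0, 1, 4, -1, 4, 0, 0, 0, 1, 4, -1, 4, 0, 0, 0, 1, 4, -1, 4, 0, 0, 0, 1, 4, -1, 4, 0, 0, 0, 1, 4, -1, 4, 0, 0, 0, 1],
)

```text
clock: 9.25
tcp_pos: [0.5341, -0.3788, 0.0088]
ee_rot: [2.023, 2.402, -0.0]
ft_force: [0.4, -0.8, 4.3]
width: 0.0569
grasp_force: 66.5
```

The carrier is gripped (56.9 mm wide, 66 N). Lifting slowly and straight up.

>>> move_arm(
  plan=[0, 0, -1, 0, 0, 0, 1, 0, 0, -3, 0, 0, 0, 1, 0, 0, -6, 0, 0, 0, 1, 0, 0, -10, 0, 0, 0, 1, 0, 0, -15, 0, 0, 0, 1, 0, 0, -21, 0, 0, 0, 1, 0, 0, -28, 0, 0, 0, 1, 0, 0, -36, 0, 0, 0, 1, 0, 0, -45, 0, 0, 0, 1, 0, 0, -54, 0, 0, 0, 1, 0, 0, -63, 0, 0, 0, 1, 0, 0, -72, 0, 0, 0, 1, 0, 0, -81, 0, 0, 0, 1, 0, 0, -90, 0, 0, 0, 1, 0, 0, -98, 0, 0, 0, 1, 0, 0, -105, 0, 0, 0, 1, 0, 0, -111, 0, 0, 0, 1, 0, 0, -115, 0, 0, 0, 1, 0, 0, -117, 0, 0, 0, 1, 0, 0, -118, 0, 0, 0, 1],
)

```text
clock: 11.75
tcp_pos: [0.5336, -0.3783, 0.1262]
ee_rot: [-2.023, -2.403, 0.0]
ft_force: [-0.2, -0.1, -2.1]
width: 0.0566
grasp_force: 65.9
```

```bash
python3 - <<'E'
from h import *
s=bot.state();print(s['clock'],s['tcp_pos'],s['ee_rot'],s['wrist_torque'],s['ft_force'])
w,_=grab('wrist');a,_=grab('scene')
cv2.imwrite('pics/e.png',np.vstack([cv2.resize(w[60:300,90:410,::-1],(400,300)),cv2.resize(a[110:230,180:340,::-1],(400,300))]))
for p in [(228,180),(278,180),(230,145),(278,145),(230,215),(278,215)]: print(p,pt('wrist',*p).round(4))
E
```

```text
11.75 [ 0.53362153 -0.37827956  0.12621266] [-2.02337995e+00 -2.40286141e+00  6.64119868e-05] [0.04368239 0.0090116  0.04251414] [-0.17523688 -0.13291001 -2.05988784]
(228, 180) [ 0.5153 -0.3384  0.1483]
(278, 180) [ 0.5362 -0.3349  0.1479]
(230, 145) [ 0.5066 -0.3451  0.0146]
(278, 145) [ 0.5476 -0.338   0.0144]
(230, 215) [ 0.5184 -0.3555  0.1447]
(278, 215) [ 0.5398 -0.352   0.1443]
```

View pics/e.png

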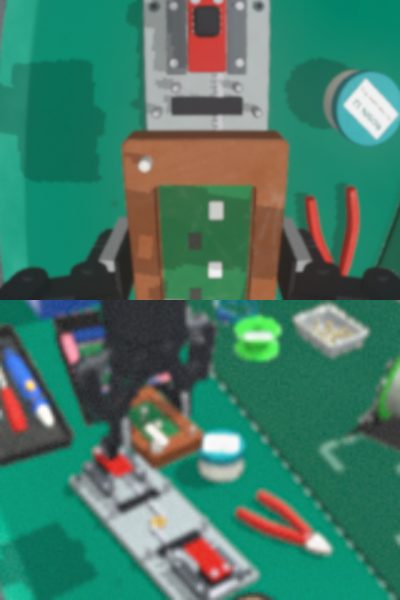

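The carrier is up, with the rim at about 0.148 m and the underside at about 0.13 m. The catches are open and the bystanders untouched. I'll hold still, then check the level along the rim.

>>> move_arm(
  plan=[0, 0, 0, 0, 0, 0, 1, 0, 0, 0, 0, 0, 0, 1, 0, 0, 0, 0, 0, 0, 1, 0, 0, 0, 0, 0, 0, 1, 0, 0, 0, 0, 0, 0, 1, 0, 0, 0, 0, 0, 0, 1, 0, 0, 0, 0, 0, 0, 1, 0, 0, 0, 0, 0, 0, 1, 0, 0, 0, 0, 0, 0, 1, 0, 0, 0, 0, 0, 0, 1, 0, 0, 0, 0, 0, 0, 1, 0, 0, 0, 0, 0, 0, 1, 0, 0, 0, 0, 0, 0, 1, 0, 0, 0, 0, 0, 0, 1, 0, 0, 0, 0, 0, 0, 1, 0, 0, 0, 0, 0, 0, 1, 0, 0, 0, 0, 0, 0, 1, 0, 0, 0, 0, 0, 0, 1, 0, 0, 0, 0, 0, 0, 1, 0, 0, 0, 0, 0, 0, 1],
)

```text
clock: 14.35
tcp_pos: [0.5337, -0.3784, 0.1263]
ee_rot: [2.024, 2.403, -0.0]
ft_force: [-0.2, 0.1, -2.5]
width: 0.0567
grasp_force: 65.9
```

```bash
python3 - <<'E'
from h import *
w,_=grab('wrist')
P=np.array([pt('wrist',u,v) for u in (*range(194,211,3),*range(300,313,3)) for v in range(180,296,6)])
P=P[abs(P[:,2]-.148)<.008]
c=np.linalg.lstsq(np.c_[P[:,:2]-P[:,:2].mean(0),np.ones(len(P))],P[:,2],rcond=None)[0]
print(len(P),np.degrees(np.arctan(c[:2])),c[2],np.ptp(P,0),bot.state()['tcp_pos'])
E
```

```text
217 [-0.30818249  0.01726515] 0.1482839376472244 [0.06330767 0.06809355 0.00854453] [ 0.53370559 -0.37837417  0.12627092]
```

It's level within 0.3° and steady, with the underside near 0.132 m, and it has been held for over 2 s. Handing in.

```bash
python3 -c "
from rig import bot
print(bot.hand_in())"
```

```text
the job is handed in; nothing more can be done
None
```

The job is handed in: the catches are fully open, and the carrier was lifted straight up and held level (within 0.3°) for over 2 s, still in the gripper, with its underside about 13 cm above the bench and the bystanders untouched.

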